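Walk the bench power supply into its cradle and bolt it in

TASK

Put the heavy bench power supply away in its cradle: first draw the cradle's bolt fully back out of the way, then, as the supply is too heavy and too wide to pick up, walk it forward over the bench by pushing now one and now the other of its two front corner bumpers until it stands square and fully home against both buffers, and finally shoot the bolt fully across in front of it. Push only on the rubber bumpers, not on the metal case and never on the front panel with its knobs and terminals, keep the supply flat on the bench, and do not disturb the two white cartons and the bit block beside it.

Things in the scene. Friction and masses are not known exactly. Their poses are not given: they have to be found in the camera images.
- supply_center (a point): Centre, 38 mm above the bench, of the bench power supply: grey metal case 88 mm deep (x), 168 wide (y), 76 high, 1.6 to 2.4 kg, loose, flat-bottomed, black rubber bumpers on its four upright edges. x points from its front panel (which faces the robot) to its rear, y to the robot's left, z up. Friction on the bench about 0.6: 8 to 16 N to slide it, about half that to swing one corner.
- bumper_left (a point): Left push point: centre of the front face (looks to the supply's -x, towards the robot) of its left front bumper, 45 mm above the bench. The bumper is 24 mm wide and 74 mm high.
- bumper_right (a point): Right push point: the same on the right front bumper, 144 mm from the left one.
- shell: The supply's grey metal case without its bumpers, 70 mm deep, 164 wide, top 72 mm above the bench, air slots in its top. Not to be pushed on. Same origin and axes as the panel.
- panel: Front panel of the supply, between the two front bumpers: display, two knobs, three terminals, a switch. It is set back 16 mm from the bumpers' front faces; its knobs end 7 mm behind those faces, within 45 mm of the middle. Not to be touched. Origin on the bench under the middle of the supply, axes as the supply's.
- cradle_home (a point): Where supply_center is when the supply is home; x points into the cradle (away from the robot), y left. The cradle is fixed to the bench and has no floor. A rear stop carries two round rubber buffers, 50 mm left and right of the middle, which the rear of the supply touches when home.
- cradle: The cradle, origin on the bench straight below cradle_home, same axes. Two aluminium cheeks 32 mm high, inner faces 88 mm left and right of the middle (4 mm play each side of the supply), from 6 mm before the origin (-x) to the rear stop, with a flared lead-in before them: 100 mm each side at its mouth, 44 mm before the origin. Far askew between the cheeks, the supply jams.
- bolt (a joint): Barrel bolt left of the cradle's mouth: 0 = fully drawn (mouth clear), 0.042 = fully shot. Slides along cradle -y (right), 2 N friction, stays where left; starts mostly shot, in the way. Rod 10 mm thick, 16 mm up, 53 mm before (-x) the cradle's origin; tip 109 mm left of the middle when drawn, 67 when shot, then 4 mm in front of the left bumper of a supply that is home; blocked if it stands short.
- bolt_knob (a point): The bolt's upright round knob, 12 mm in diameter, top 56 mm above the bench; this point is on its axis, 46 mm up. It moves with the bolt: 164 mm left of the cradle's middle when drawn, 122 mm when shot. The guide blocks beside it are 26 mm high, so fingertips must stay 28 mm or more above the bench.
- white_carton_a: Bystander: small white carton 48 x 66 x 48 mm on the bench, origin under its middle.
- white_carton_b: Bystander: small white carton 48 x 66 x 44 mm, origin under its middle.
- bit_block: Bystander: bit block with five bits, 22 x 85 x 38 mm, origin under its middle.

How it is judged:
By the outcome, as a careful person would: the job done as asked, in the order asked, and still so for the second after the job is handed in, with the robot touching nothing.
It also fails if it takes over 72 s, if anything falls off the work surface, if the arm or the gripper's body presses on something with over 40 N, if the wrist force passes 120 N, or if a joint passes its speed limit or range.

ROBOT

A 7-joint arm with a two-finger parallel gripper is mounted at the origin on a cart in front of the work surface, level with it; the furniture and walls round the work are solid. World frame = base frame: x ahead of the robot, y to its left, z up, the work surface at z = 0. Lengths are in m, angles in rad, forces in N, time in s.
With the tool pointing down it reaches from about 0.4 to 0.9 m from the base axis. Payload 5.5 kg.
Tool frame: the origin (TCP) lies midway between the tips of the shut fingers; the grasp point (between the pads) lies 19 mm behind it; z points along the fingers, y is the line along which they close (so a half turn about z gives the same grasp; the last joint's range is limited). The gripper opens to 92 mm and grips with 3 to 60 N. Pads are 19 mm wide; open, the fingers measure 130 mm over their backs; the gripper's body (75 mm by 190 mm) begins 47 mm behind the grasp point.
Start: joints at [-0.936, 0.501, -0.427, 1.55, 0.221, 1.138, -0.21], TCP at [0.236, 0.606, 0.227] pointing down, gripper open.
Joint ranges: [-2.88, 2.88], [-0.31, 2.03], [-1.54, 1.56], [0.2, 2.42], [-1.41, 4.55], [0.19, 2.02], [-2.57, 2.57]. Speed limits (rad/s): [2.57, 2.57, 3.14, 3.14, 3.14, 3.14, 3.14].

INTERFACE

Orientations are given as a unit quaternion [x, y, z, w].
In Python, from plant import state, read_camera, hand_in gives the robot as it stands.
- The arm moves only by the tool send_rows, never from a script. Its argument "plan" is a list of rows, each a list of 5 numbers: the closure, from 0 (fully open) to 1 (shut), then the shift along the world's x, y, z in m, then the turn about the world's z in rad. A call has exactly 10 rows; each row shifts and turns the commanded pose from where the row before left it; what a row does not reach is not made up. A row lasts 1/10 s, in which the tool goes at most 50 mm and 8.59 degrees, less where a joint would pass 70% of its speed; a pose out of reach is approached as far as the arm can. A call with a gripper value outside its range is refused whole. The fingers move at their own pace and stop on an object; "newtons" is the grip in N (left out, the last holds). Time passes only in rows, so rows that do not move let the fingers close, or fill a call up. It gives the time, the measured TCP pose, the force, the opening and the grip force at its end, in the units of the state.
- state(): the state, without advancing time (a new reading comes with each control period).
- read_camera(name): name is "scene" or "top"; returns a dict with "pixels" (480x640x3 uint8, red, green, blue), "camera_matrix" (3x3 intrinsics, pixels), "k1" (the pictures are not rectified: a ray, as slopes to the right and down, at radius r is drawn at 1 + k1 r^2 times it, then the intrinsics apply), "R" (3x3) and "t" (3): a world point X has camera coordinates R X + t. Camera axes: x right, y down, z forward; pixel columns grow to the right and rows downward; lengths in m; the calibration is good to about 2 mm. A picture is of the moment at which its call begins. There is no depth.
- hand_in(): hands the job in; it is judged then, once.
The state is a dict: "t": time; "q": joint angles; "joint_vel": joint speeds; "joint_efforts": joint torques, N m; "tool_pos": TCP position; "eef_rot": TCP orientation; "contact_force": force on the tool from outside, world axes, zero at the start; "moment": the same for the moment, N m; "opening": opening from 0.0 (shut) to 1.0 (fully open); "finger_force": force on a finger pad.
Only numpy, scipy, OpenCV 4.12 (cv2) and the standard library are available. Lean on these libraries where they do the work, as an engineer would, in place of code of your own. Each camera call takes 0.05 s, during which the arm holds its last target. There are 200 camera calls.

## Working session

There is one attempt and no reset: what is moved stays moved. The work goes in short steps, Python scripts to look and compute and a tool call to move; the robot and the scene stay as the last step left them, time stands still between calls to the robot, and variables do not carry over. Pictures are saved under pics/ and viewed, at most 13 in all, crops included, and the job is handed in when it is done.

Besides the shell and the picture viewer there is one more tool, called after "Request:" as name(argument=value, ...), one argument or row to a line, values as JSON. send_rows: Moves the arm, as the interface text tells. Its arguments: {"type":"object","properties":{"plan":{"type":"array","items":{"type":"array","items":{"type":"number"}}},"newtons":{"type":"number"}},"required":["plan"]}

```bash
mkdir -p pics
python3 - <<'E'
from plant import state, read_camera
import cv2
s=state();print(s)
for n in("scene","top"):
    d=read_camera(n);cv2.imwrite(f"pics/{n}0.png",d["pixels"][:,:,::-1])
    print(n,d["camera_matrix"],d["k1"],d["R"],d["t"])
E
```

```text
{'t': 0.0, 'q': array([-0.93584752,  0.50182147, -0.42676932,  1.55147797,  0.22077083,
        1.13828604, -0.21033076]), 'joint_vel': array([ 0.00092972,  0.00148543, -0.00019966,  0.00043398, -0.00060118,
        0.000422  , -0.00052553]), 'joint_efforts': array([-1.96858048e-05, -5.66598952e+01, -5.81622228e+00, -2.79103231e+01,
       -6.85367128e-02,  3.10574064e-02,  2.12683344e-04]), 'tool_pos': array([0.23589488, 0.60491939, 0.22568131]), 'eef_rot': array([ 1.84806741e-01,  9.82774401e-01, -9.48132270e-04, -2.16267674e-04]), 'contact_force': array([ 0.10503404, -0.03328931, -0.36296402]), 'moment': array([-0.03932485, -0.00809536, -0.02804093]), 'finger_force': 0.0, 'opening': 0.9983810208184069}
scene [[565.01529468   0.         323.68176736]
 [  0.         565.01529468 243.25378095]
 [  0.           0.           1.        ]] -0.07807977195961256 [[-0.84540053 -0.53410459  0.00549934]
 [-0.29271439  0.45465796 -0.84119227]
 [ 0.44678433 -0.71275412 -0.54070817]] [0.3682503  0.26303224 0.61967324]
top [[510.98009945   0.         317.11559223]
 [  0.         510.98009945 249.63449823]
 [  0.           0.           1.        ]] -0.0795910424629253 [[-0.00659833 -0.99960566  0.02729461]
 [-0.99582941  0.0040847  -0.09114325]
 [ 0.09099582 -0.02778217 -0.99546367]] [-0.10966348  0.4965358   1.00364855]
```

View pics/scene0.png

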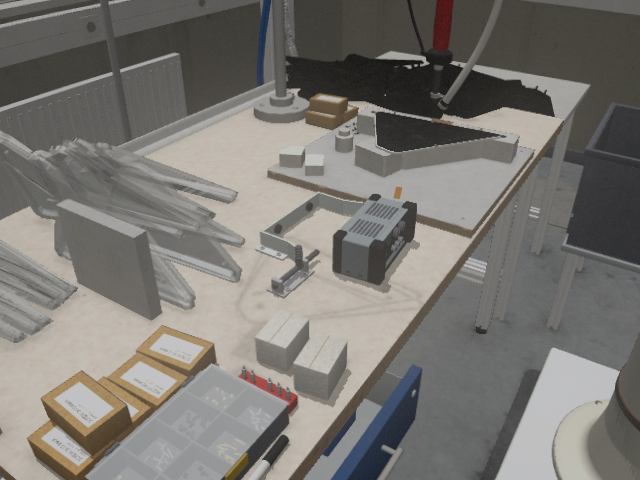

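View pics/top0.png

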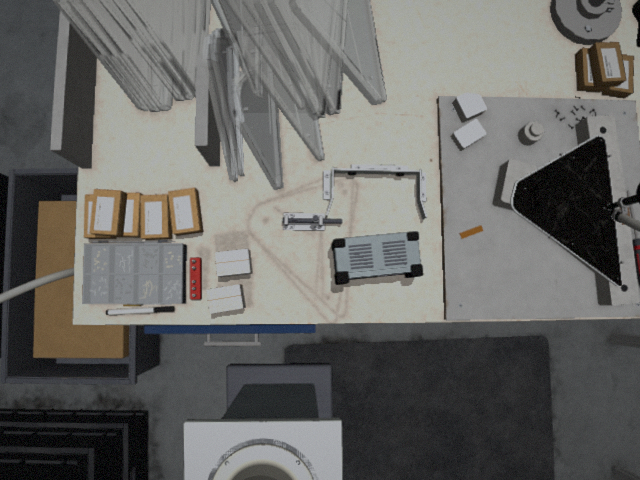

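The scene view shows the supply at about (375,238), the bolt knob at (298,255) and the cartons at (283,340) and (320,362). In the top view the supply is at (377,256), the knob near (310,220) and the cradle spans (325–425,170–215).

```bash
cat > h.py <<'E'
import numpy as np, cv2
from plant import state, read_camera
def grab(n,save=None,box=None,f=4):
    d=read_camera(n)
    if save:
        im=d["pixels"][:,:,::-1]
        if box: x0,y0,x1,y1=box; im=cv2.resize(im[y0:y1,x0:x1],None,fx=f,fy=f,interpolation=cv2.INTER_CUBIC)
        cv2.imwrite("pics/"+save,im)
    return d
def ray(d,uv):
    D=np.array([d["k1"],0,0,0,0.])
    p=cv2.undistortPoints(np.array([[uv]],float),d["camera_matrix"],D,None,None,None,(3,50,1e-10)) if 0 else None
    K=d["camera_matrix"];x=np.array([(uv[0]-K[0,2])/K[0,0],(uv[1]-K[1,2])/K[1,1]]);s=x.copy()
    for _ in range(20): s=x/(1+d["k1"]*(s@s))
    R=d["R"];return -R.T@d["t"],R.T@np.r_[s,1]
def plane(d,uv,z):
    o,v=ray(d,uv);return o+v*(z-o[2])/v[2]
def tri(d1,a,d2,b):
    o1,v1=ray(d1,a);o2,v2=ray(d2,b)
    k=np.linalg.lstsq(np.c_[v1,-v2],o2-o1,rcond=None)[0]
    p,q=o1+k[0]*v1,o2+k[1]*v2
    return (p+q)/2,np.linalg.norm(p-q)
def proj(d,X):
    K=d["camera_matrix"];c=d["R"]@np.asarray(X,float)+d["t"];s=c[:2]/c[2]
    s=s*(1+d["k1"]*(s@s));return K[:2,:2]@s+K[:2,2]
E
sed -i '/D=np.array/d;/cv2.undistortPoints/d' h.py
python3 - <<'E'
from h import *
grab("top","top1.png",(270,150,440,295),4.6)
grab("scene","scene1.png",(240,180,440,320),4)
E
```

```text
(no output)
```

View pics/top1.png

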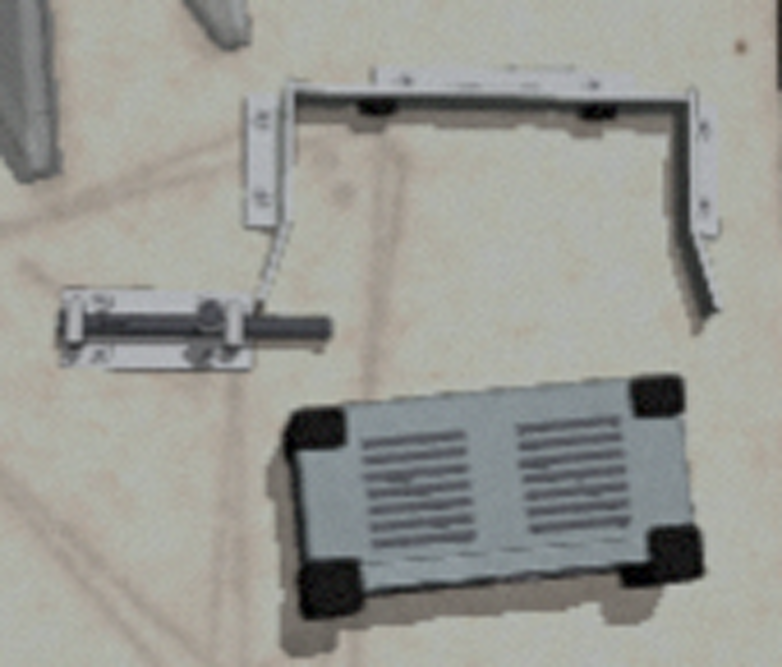

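View pics/scene1.png

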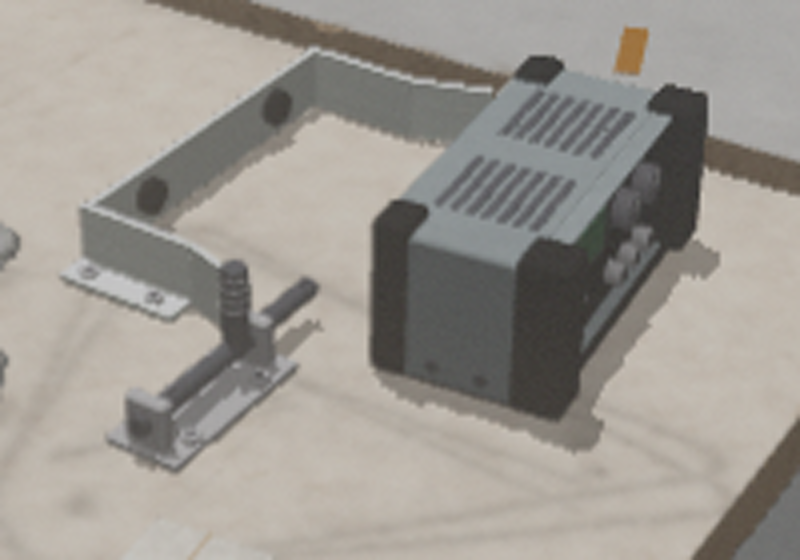

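The crops show bolt knob top at crop (209,312) top / (234,268) scene. The cradle's rear corners are at (288,90) and (693,97). The supply's bumpers are near (316,428), (657,396), (330,588) and (677,553), so it is yawed a few degrees.

Run:
```python
from h import *
np.set_printoptions(precision=4,suppress=True)
T=grab("top");S=grab("scene")
t=lambda u,v:(270+u/4.6,150+v/4.6); s=lambda u,v:(240+u/4,180+v/4)
print("cams",ray(T,(0,0))[0],ray(S,(0,0))[0])
print("knob",tri(T,t(209,310),S,s(234,264)))
print("rodtip",tri(T,t(331,327),S,s(313,284)))
print("cr RL",tri(T,t(288,88),S,s(84,208)),"RR",tri(T,t(693,92),S,s(313,50)))
print("bumpRL",tri(T,t(316,422),S,s(404,205)),"FL",tri(T,t(331,577),S,s(557,245)))
print("bumpRR",tri(T,t(657,393),S,s(540,62)),"FR",tri(T,t(676,548),S,s(683,92)))
# bystander cradle pts at z=.032
for n,p in dict(RLo=(288,88),RRo=(693,92),buffL=(377,98),buffR=(598,104),cheekL=(284,222),cheekR=(683,232),flareL=(258,305),flareR=(712,312)).items(): print(n,plane(T,t(*p),.032))
for n,p in dict(RLo=(288,414),RRo=(682,377),FLo=(302,590),FRo=(702,555)).items(): print(n,plane(T,t(*p),.074))
for n,p in dict(a=(233,263),b=(225,299)).items(): print(n,plane(T,p,.046))
# dark bumper masks in top view
g=cv2.cvtColor(T["pixels"],cv2.COLOR_RGB2GRAY)
m=(g<45).astype(np.uint8); m[:225]=0;m[290:]=0;m[:,:325]=0;m[:,430:]=0
n,l,st,c=cv2.connectedComponentsWithStats(m)
for i in range(1,n):
    if st[i,4]>20: print(st[i],c[i],plane(T,c[i],.074))
```

```text
cams [ 0.4024 -0.0838  1.0473] [0.1115 0.5188 0.5543]
knob (array([ 0.5552, -0.1094,  0.0553]), np.float64(0.003215894448791067))
rodtip (array([ 0.5533, -0.1647,  0.0155]), np.float64(0.0041180805083763355))
cr RL (array([ 0.6598, -0.1451,  0.0285]), np.float64(0.0010060111820872541)) RR (array([ 0.6574, -0.327 ,  0.0283]), np.float64(0.0036639762397279335))
bumpRL (array([ 0.5034, -0.1535,  0.0779]), np.float64(0.005797371102386437)) FL (array([ 0.4381, -0.1593,  0.0782]), np.float64(0.007707008044639296))
bumpRR (array([ 0.5162, -0.2968,  0.0755]), np.float64(0.004064378895708858)) FR (array([ 0.4498, -0.3035,  0.0768]), np.float64(0.006491081723572699))
RLo [ 0.6593 -0.1447  0.032 ]
RRo [ 0.6581 -0.3252  0.032 ]
buffL [ 0.6548 -0.184   0.032 ]
buffR [ 0.6524 -0.2824  0.032 ]
cheekL [ 0.5992 -0.1423  0.032 ]
cheekR [ 0.5948 -0.3189  0.032 ]
flareL [ 0.5624 -0.1306  0.032 ]
flareR [ 0.5591 -0.3309  0.032 ]
RLo [ 0.5098 -0.1408  0.074 ]
RRo [ 0.525  -0.3071  0.074 ]
FLo [ 0.4364 -0.1459  0.074 ]
FRo [ 0.4499 -0.3137  0.074 ]
a [0.4683 0.0533 0.046 ]
b [0.3981 0.0685 0.046 ]
[407 232  11   9  80] [412.4    235.8625] [ 0.5174 -0.2954  0.074 ]
[332 239  13  13 102] [337.7353 243.3333] [ 0.5034 -0.1506  0.074 ]
[334 253  16  32 180] [340.4833 275.9944] [ 0.4407 -0.1552  0.074 ]
[404 265  19  13 151] [414.3642 271.1523] [ 0.4491 -0.2976  0.074 ]
```

Request:
send_rows(
  plan=[
    [1,0.016,-0.038,-0.002,0.0186],
    [1,0.016,-0.038,-0.002,0.0186],
    [1,0.016,-0.038,-0.002,0.0186],
    [1,0.016,-0.038,-0.002,0.0186],
    [1,0.016,-0.038,-0.002,0.0186],
    [1,0.016,-0.038,-0.002,0.0186],
    [1,0.016,-0.038,-0.002,0.0186],
    [1,0.016,-0.038,-0.002,0.0186],
    [1,0.016,-0.038,-0.002,0.0186],
    [1,0.016,-0.038,-0.002,0.0186],
  ],
  newtons=20,
)

```text
t: 1.3
tool_pos: [0.3966, 0.224, 0.207]
eef_rot: [0.092, 0.996, 0.0, 0.0]
contact_force: [0.4, -0.2, 0.1]
opening: 0.18
finger_force: 0.0
```

Request:
send_rows(
  plan=[
    [1,0.016,-0.038,-0.002,0.0186],
    [1,0.016,-0.038,-0.002,0.0186],
    [1,0.016,-0.038,-0.002,0.0186],
    [1,0.016,-0.038,-0.002,0.0186],
    [1,0.016,-0.038,-0.002,0.0186],
    [1,0.016,-0.038,-0.002,0.0186],
    [1,0.016,-0.038,-0.002,0.0186],
    [1,0.016,-0.038,-0.002,0.0186],
    [1,0.016,-0.038,-0.002,0.0186],
    [1,0.0,0.0,-0.002,0.0186],
  ],
)

```text
t: 2.3
tool_pos: [0.5413, -0.1237, 0.1868]
eef_rot: [0.004, 1.0, -0.002, 0.001]
contact_force: [-0.7, 0.1, -0.5]
opening: 0.005
finger_force: 0.0
```

Request:
send_rows(
  plan=[
    [1,0.0137,-0.031,0,0],
    [1,0,0,-0.03,0],
    [1,0,0,-0.03,0],
    [1,0,0,-0.03,0],
    [1,0,0,-0.03,0],
    [1,0,0,-0.02,0],
    [1,0,0,-0.008,0],
    [1,0,0,0,0],
    [1,0,0,0,0],
    [1,0,0,0,0],
  ],
)

```text
t: 3.3
tool_pos: [0.555, -0.1476, 0.0402]
eef_rot: [-0.0, 1.0, -0.0, 0.001]
contact_force: [0.4, 0.8, -0.6]
opening: 0.005
finger_force: 0.0
```

Run:
```python
from h import *
print(state()["tool_pos"])
grab("scene","scene2.png",(220,130,440,310),3.6)
```

```text
[ 0.55500672 -0.14755849  0.04017583]
```

View pics/scene2.png

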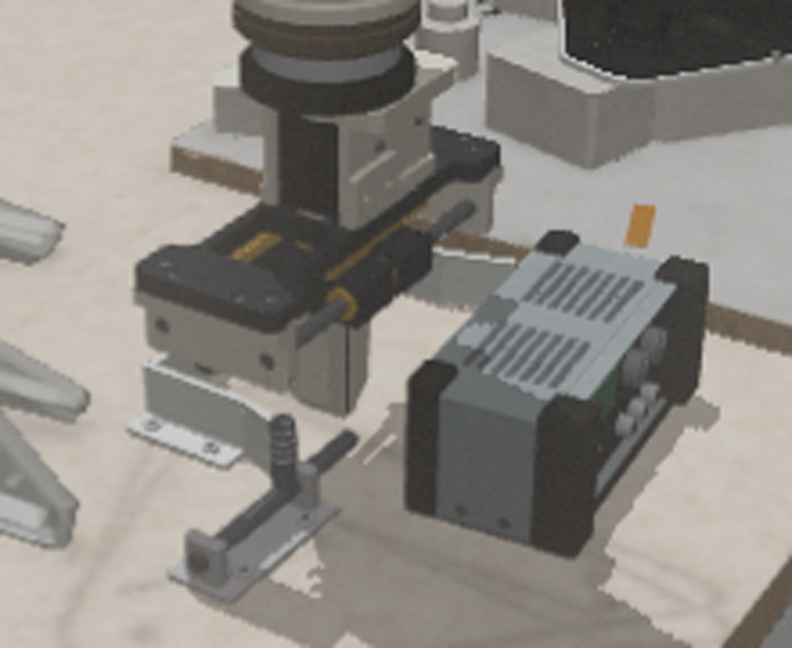

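The shut fingers at crop (335,375) hang just right of the knob at (285,440) and clear of the supply. I'll push left.

Request:
send_rows(
  plan=[
    [1,0,0.005,0,0],
    [1,0,0.005,0,0],
    [1,0,0.005,0,0],
    [1,0,0.005,0,0],
    [1,0,0.005,0,0],
    [1,0,0.005,0,0],
    [1,0,0.005,0,0],
    [1,0,0.005,0,0],
    [1,0,0.003,0,0],
    [1,0,0.0,0,0],
  ],
)

```text
t: 4.35
tool_pos: [0.5539, -0.1033, 0.0387]
eef_rot: [-0.001, 1.0, 0.0, -0.0]
contact_force: [0.8, 0.4, -0.4]
opening: 0.007
finger_force: 0.1
```

Request:
send_rows(
  plan=[
    [1,0,0.002,0,0],
    [1,0,0.002,0,0],
    [1,0,0.002,0,0],
    [1,0,0.002,0,0],
    [1,0,0.001,0,0],
    [1,0,0.001,0,0],
    [1,0,0.001,0,0],
    [1,0,0.001,0,0],
    [1,0,0.0,0,0],
    [1,0,0,0,0],
  ],
)

```text
t: 5.35
tool_pos: [0.5537, -0.0921, 0.0387]
eef_rot: [-0.0, 1.0, 0.0, -0.0]
contact_force: [0.8, -1.7, -0.2]
opening: 0.005
finger_force: 0.7
```

Request:
send_rows(
  plan=[
    [1,0,0.002,0,0],
    [1,0,0.002,0,0],
    [1,0,0.002,0,0],
    [1,0,0.002,0,0],
    [1,0,0.002,0,0],
    [1,0,0.0,0,0],
    [1,0,0.0,0,0],
    [1,0,0.0,0,0],
    [1,0,0.0,0,0],
    [1,0,0,0,0],
  ],
)

```text
t: 6.35
tool_pos: [0.5537, -0.0906, 0.0389]
eef_rot: [0.003, 1.0, -0.004, 0.0]
contact_force: [1.3, -17.2, -2.2]
opening: 0.005
finger_force: 8.7
```

Run:
```python
from h import *
print(state()["tool_pos"],state()["contact_force"])
grab("scene","scene3.png",(240,190,400,310),4)
```

```text
[ 0.55366879 -0.09059393  0.03887891] [  1.28900463 -17.21413997  -2.18436445]
```

View pics/scene3.png

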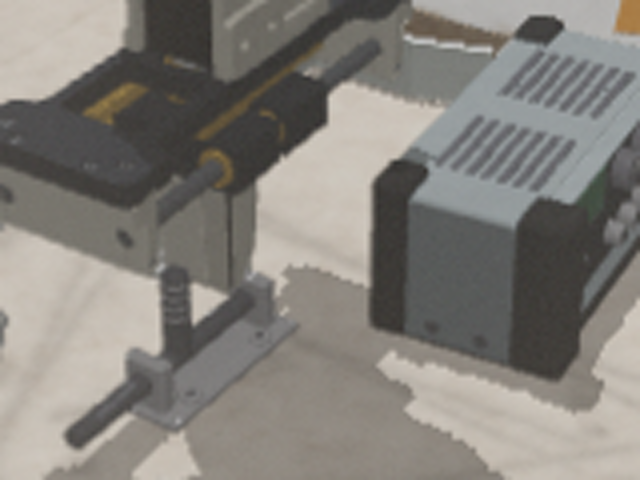

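The bolt is drawn: the knob is at crop (175,310) and the rod clears the mouth, with a 17 N stop reaction. Next is the left bumper.

Request:
send_rows(
  plan=[
    [1,0,-0.012,0,0],
    [1,0,0,0.03,0],
    [1,0,0,0.035,0],
    [1,0,0,0.04,0],
    [1,-0.04,-0.015,0,0],
    [1,-0.04,-0.015,0,0],
    [1,-0.04,-0.014,0,0],
    [1,-0.036,-0.012,0,0],
    [1,0,0,0,0],
    [1,0,0,0,0],
  ],
)

```text
t: 7.4
tool_pos: [0.3975, -0.15, 0.144]
eef_rot: [0.0, 1.0, 0.0, 0.0]
contact_force: [-0.3, 0.1, -0.1]
opening: 0.007
finger_force: 0.0
```

Request:
send_rows(
  plan=[
    [1,0,0,-0.03,0],
    [1,0,0,-0.03,0],
    [1,0,0,-0.03,0],
    [1,0,0,-0.025,0],
    [1,0,0,0,0],
    [1,0,0,0,0],
    [1,0.004,0,0,0],
    [1,0.004,0,0,0],
    [1,0.004,0,0,0],
    [1,0,0,0,0],
  ],
)

```text
t: 8.4
tool_pos: [0.4115, -0.1506, 0.0296]
eef_rot: [-0.0, 1.0, -0.0, 0.001]
contact_force: [-0.0, -0.1, -0.5]
opening: 0.008
finger_force: 0.0
```

Request:
send_rows(
  plan=[
    [1,0,-0.008,0,0],
    [1,0.003,0,0,0],
    [1,0.003,0,0,0],
    [1,0.003,0,0,0],
    [1,0.003,0,0,0],
    [1,0.003,0,0,0],
    [1,0.003,0,0,0],
    [1,0.003,0,0,0],
    [1,0,0,0,0],
    [1,0,0,0,0],
  ],
)

```text
t: 9.4
tool_pos: [0.4251, -0.1558, 0.0272]
eef_rot: [-0.0, 1.0, 0.002, -0.005]
contact_force: [-9.4, 5.5, 2.9]
opening: 0.004
finger_force: 4.6
```

```bash
cat > m.py <<'E'
from h import *
np.set_printoptions(precision=4,suppress=True)
C=np.array([.605,-.2315]);CY=-np.radians(1.)
def sup(show=True,save=None):
    """pose from bumper-top outlines visible in the top view, via the pale case-top + bumpers"""
    T=grab("top",save,(300,140,440,290),4) if save else grab("top")
    im=T["pixels"].astype(int);g=im.sum(2)/3
    m=(g<48).astype(np.uint8); m[:150]=0;m[295:]=0;m[:,:315]=0;m[:,440:]=0
    n,l,st,c=cv2.connectedComponentsWithStats(m)
    for i in range(1,n):
        if st[i,4]>15: print(st[i],c[i],plane(T,c[i],.074)[:2])
    h=cv2.cvtColor(T["pixels"],cv2.COLOR_RGB2HSV)
    return T,h
E
python3 - <<'E'
from m import *
T,h=sup(save="top4.png")
p=T["pixels"]
for uv in [(375,250),(350,290),(350,200),(400,262)]: print(uv,p[uv[1],uv[0]],h[uv[1],uv[0]])
E
```

```text
[347 171  10   4  34] [351.5    172.4706] [ 0.6421 -0.1789]
[395 172  10   4  27] [399.5556 173.8519] [ 0.6396 -0.2732]
[410 234  11   8  85] [414.9412 237.4588] [ 0.5143 -0.3003]
[315 237  20  58 297] [322.9596 267.5522] [ 0.457  -0.1219]
[405 266  16  13 159] [413.5283 272.5346] [ 0.4464 -0.296 ]
(375, 250) [150 147 139] [ 22  19 150]
(350, 290) [120 120 109] [ 30  23 120]
(350, 200) [169 162 153] [ 17  24 169]
(400, 262) [140 137 128] [ 23  22 140]
```

View pics/top4.png

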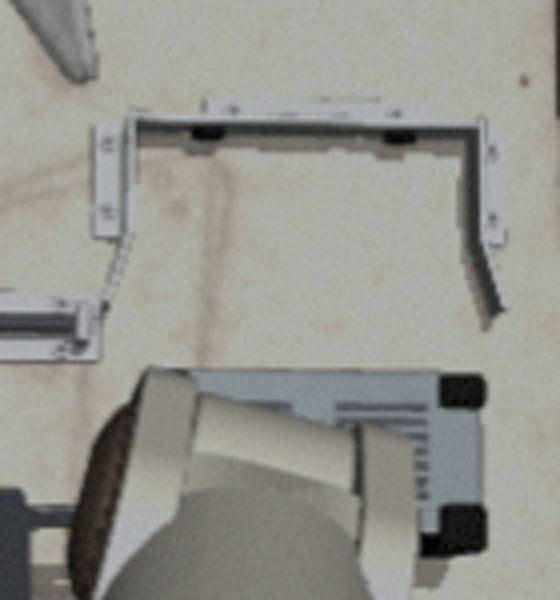

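Under the arm in this view, the supply's rear edge (205–440, ~371) is now nearly parallel to the rear stop (135–480, ~121). Its right bumpers are at (463,391) and (463,528), so the left push rotated it as planned. Continuing, then changing to the right bumper.

Request:
send_rows(
  plan=[
    [1,0.006,0,0,0],
    [1,0.006,0,0,0],
    [1,0.005,0,0,0],
    [1,0,0,0,0],
    [1,-0.045,0,0,0],
    [1,0,-0.046,0,0],
    [1,0,-0.046,0,0],
    [1,0,-0.046,0,0],
    [1,0,0,0,0],
    [1,0,0,0,0],
  ],
)

```text
t: 10.45
tool_pos: [0.4023, -0.2978, 0.0286]
eef_rot: [0.002, 1.0, -0.0, -0.0]
contact_force: [-0.2, 1.5, -0.8]
opening: 0.003
finger_force: 0.0
```

Run:
```python
from m import *
T,h=sup(save="top5.png")
print(state()["tool_pos"])
S=grab("scene","scene5.png",(280,150,440,290),4)
```

```text
[347 171  10   4  34] [351.5    172.4706] [ 0.6421 -0.1789]
[395 173  10   3  26] [399.5    173.9231] [ 0.6395 -0.2731]
[338 222  14  16 101] [344.0099 227.198 ] [ 0.5345 -0.163 ]
[413 234  12   9  83] [418.506  237.9157] [ 0.5133 -0.3073]
[333 254  14  15 169] [339.2663 261.3491] [ 0.4687 -0.1532]
[420 261  20  34 384] [431.763  280.4141] [ 0.431  -0.3311]
[348 265  21   5  29] [357.5862 266.4828] [ 0.4587 -0.1882]
[395 266  26  29 294] [410.1905 279.483 ] [ 0.4332 -0.2892]
[ 0.4025 -0.296   0.0284]
```

View pics/top5.png

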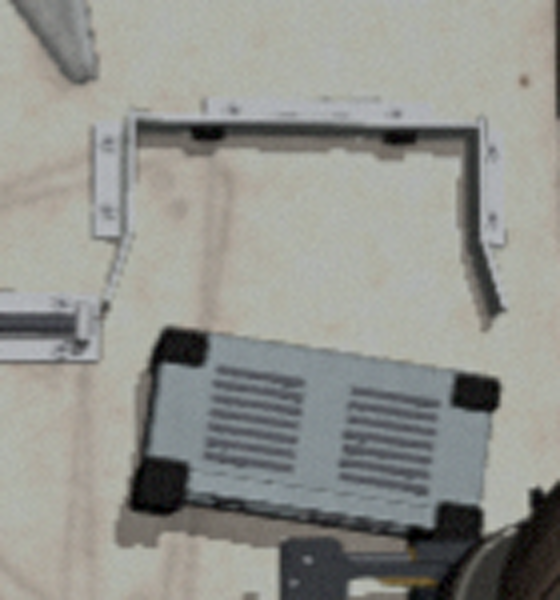

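The supply (centre of crop ~(315,430)) now points right by about 7° relative to the cradle and is laterally centred. Now I'll push right, big enough to swing through.

Request:
send_rows(
  plan=[
    [1,0.02,-0.001,0,0],
    [1,0.011,-0.001,0,0],
    [1,0.011,-0.002,0,0],
    [1,0.011,-0.002,0,0],
    [1,0.012,0,0,0],
    [1,0,0,0,0],
    [1,-0.045,0,0,0],
    [1,0,0.046,0,0],
    [1,0,0.046,0,0],
    [1,0,0.046,0,0],
  ],
)

```text
t: 11.55
tool_pos: [0.4227, -0.1618, 0.0288]
eef_rot: [-0.0, 1.0, 0.0, 0.0]
contact_force: [1.7, 0.0, -0.3]
opening: 0.004
finger_force: 0.0
```

```bash
cat >> m.py <<'E'
def tops(T):
    "right-side bumper tops etc; min-area rect of the bluish case top"
    h=cv2.cvtColor(T["pixels"],cv2.COLOR_RGB2HSV)
    return h
E
python3 - <<'E'
from m import *
T,h=sup()
print(state()["tool_pos"])
# case-top colour: blue >= red
p=T["pixels"].astype(int); d=cv2.GaussianBlur((p[:,:,2]-p[:,:,0]).astype(np.float32),(3,3),0)
m=((d>2)&(p.sum(2)>240)).astype(np.uint8); m[:180]=0;m[300:]=0;m[:,:320]=0;m[:,440:]=0
m=cv2.morphologyEx(m,cv2.MORPH_OPEN,np.ones((3,3)))
n,l,st,c=cv2.connectedComponentsWithStats(m)
i=1+np.argmax(st[1:,4]);print(st[i])
# rear edge: per column topmost pixel of the case
xs=[];ys=[]
for u in range(st[i,0]+2,st[i,0]+st[i,2]-2):
    v=np.where(l[:,u]==i)[0]
    if len(v): xs.append(u);ys.append(v[0])
P=np.array([plane(T,(u,v),.072)[:2] for u,v in zip(xs,ys)])
print(P[::6])
E
```

```text
[347 171  10   4  34] [351.6176 172.5294] [ 0.642  -0.1792]
[395 172   9   4  27] [399.4815 173.8148] [ 0.6397 -0.2731]
[403 211  11   9  80] [408.2375 214.825 ] [ 0.5585 -0.2883]
[322 226  20  67 310] [331.8032 254.7323] [ 0.4815 -0.139 ]
[406 242  16  14 135] [415.1111 248.8296] [ 0.4922 -0.3001]
[ 0.4222 -0.1521  0.0284]
[ 333  212   86   40 2150]
[[ 0.5197 -0.1456]
 [ 0.5216 -0.1572]
 [ 0.541  -0.169 ]
 [ 0.5449 -0.1807]
 [ 0.5468 -0.1924]
 [ 0.5488 -0.204 ]
 [ 0.5527 -0.2158]
 [ 0.5546 -0.2275]
 [ 0.5565 -0.2392]
 [ 0.5585 -0.251 ]
 [ 0.5624 -0.2628]
 [ 0.5644 -0.2746]
 [ 0.5487 -0.286 ]
 [ 0.5506 -0.2979]]
```

Request:
send_rows(
  plan=[
    [1,0.018,0,0,0],
    [1,0.011,0,0,0],
    [1,0.011,0.001,0,0],
    [1,0.011,0.002,0,0],
    [1,0.01,0.002,0,0],
    [1,0,0,0,0],
    [1,-0.04,0,0,0],
    [1,0,-0.047,0,0],
    [1,0,-0.047,0,0],
    [1,0,-0.046,0,0],
  ],
)

```text
t: 12.6
tool_pos: [0.4445, -0.2991, 0.0289]
eef_rot: [-0.002, 1.0, 0.0, 0.0]
contact_force: [0.7, 0.3, 0.3]
opening: 0.006
finger_force: 0.0
```

```bash
cat > p.py <<'E'
from h import *
import sys
def pose(T):
    "yaw from the rear edge of the bluish case top, position from that edge and the visible side bumpers"
    p=T["pixels"].astype(int); d=cv2.GaussianBlur((p[:,:,2]-p[:,:,0]).astype(np.float32),(3,3),0)
    m=((d>2)&(p.sum(2)>240)).astype(np.uint8); m[:177]=0;m[300:]=0;m[:,:320]=0;m[:,440:]=0
    m=cv2.morphologyEx(m,cv2.MORPH_OPEN,np.ones((3,3)))
    n,l,st,c=cv2.connectedComponentsWithStats(m);i=1+np.argmax(st[1:,4])
    P=[]
    for u in range(st[i,0]+2,st[i,0]+st[i,2]-2):
        v=np.where(l[:,u]==i)[0]
        if len(v): P.append(plane(T,(u,v[0]-.5),.072)[:2])
    P=np.array(P);best=None;rng=np.random.default_rng(0)
    for _ in range(300):
        a,b=P[rng.choice(len(P),2,False)]
        if abs(a[1]-b[1])<.02: continue
        k=(a[0]-b[0])/(a[1]-b[1]); r=abs(P[:,0]-a[0]-k*(P[:,1]-a[1]))<.0015
        if best is None or r.sum()>best.sum(): best=r
    k,c0=np.polyfit(P[best,1],P[best,0],1); yaw=-np.arctan(k)
    e=np.array([-np.sin(yaw),np.cos(yaw)]);f=np.array([np.cos(yaw),np.sin(yaw)])
    g=p.sum(2)/3; b=(g<48).astype(np.uint8); b[:177]=0;b[300:]=0;b[:,:320]=0;b[:,440:]=0
    n,l,st,c=cv2.connectedComponentsWithStats(b)
    print("yaw %.1f deg, n=%d"%(np.degrees(yaw),best.sum()),"edge x at y=-.23: %.4f"%(k*-.23+c0))
    off=np.median((P[best]@f))-.035
    for j in range(1,n):
        if 50<st[j,4]<200:
            q=plane(T,c[j],.074)[:2]; dx=q@f-off
            if abs(dx)<.06:
                print(" bumper",q.round(4),"local fwd %.4f"%dx,"-> mid from right/left: ",[ (off*f+(q@e+s*.072)*e).round(4) for s in (1,-1)])
    print(state()["tool_pos"].round(4),state()["t"])
E
python3 - <<'E'
from p import *
pose(grab("top"))
E
```

```text
yaw -6.3 deg, n=59 edge x at y=-.23: 0.5750
 bumper [ 0.5713 -0.1631] local fwd 0.0241 -> mid from right/left:  [array([ 0.5552, -0.0889]), array([ 0.5395, -0.232 ])]
 bumper [ 0.5569 -0.3084] local fwd 0.0256 -> mid from right/left:  [array([ 0.5393, -0.234 ]), array([ 0.5235, -0.3771])]
 bumper [ 0.4929 -0.295 ] local fwd -0.0394 -> mid from right/left:  [array([ 0.54  , -0.2277]), array([ 0.5242, -0.3709])]
[ 0.4437 -0.3103  0.0297] 12.65
```

Request:
send_rows(
  plan=[
    [1,0,0.01,0,0],
    [1,0.024,0,0,0],
    [1,0.008,0,0,0],
    [1,0.008,-0.001,0,0],
    [1,0.006,-0.001,0,0],
    [1,0,0,0,0],
    [1,-0.024,0,0,0],
    [1,0,0.047,0,0],
    [1,0,0.047,0,0],
    [1,0,0.048,0,0],
  ],
)

```text
t: 13.65
tool_pos: [0.4659, -0.1464, 0.0288]
eef_rot: [-0.001, 1.0, 0.0, 0.0]
contact_force: [1.2, 0.3, 0.1]
opening: 0.005
finger_force: 0.0
```

Run:
```python
from p import *
pose(grab("top"))
```

```text
yaw 3.9 deg, n=60 edge x at y=-.23: 0.5837
 bumper [ 0.5788 -0.3025] local fwd 0.0251 -> mid from right/left:  [array([ 0.5488, -0.2324]), array([ 0.5586, -0.3761])]
 bumper [ 0.5082 -0.2991] local fwd -0.0451 -> mid from right/left:  [array([ 0.5482, -0.2242]), array([ 0.5581, -0.3678])]
[ 0.4657 -0.1355  0.0284] 13.7
```

Request:
send_rows(
  plan=[
    [1,0,-0.011,0,0],
    [1,0.016,0,0,0],
    [1,0.006,0,0,0],
    [1,0.006,0,0,0],
    [1,0.006,0,0,0],
    [1,0,0,0,0],
    [1,-0.025,0,0,0],
    [1,0,-0.046,0,0],
    [1,0,-0.046,0,0],
    [1,0,-0.046,0,0],
  ],
)

```text
t: 14.7
tool_pos: [0.4754, -0.2993, 0.029]
eef_rot: [-0.001, 1.0, -0.0, 0.001]
contact_force: [0.4, 0.4, -0.0]
opening: 0.002
finger_force: 0.0
```

Run:
```python
from p import *
pose(grab("top"))
```

```text
yaw -4.3 deg, n=62 edge x at y=-.23: 0.5916
 bumper [ 0.5853 -0.1617] local fwd 0.0235 -> mid from right/left:  [array([ 0.5673, -0.0881]), array([ 0.5563, -0.2317])]
 bumper [ 0.5766 -0.3078] local fwd 0.0260 -> mid from right/left:  [array([ 0.5562, -0.234 ]), array([ 0.5453, -0.3776])]
 bumper [ 0.5179 -0.1571] local fwd -0.0440 -> mid from right/left:  [array([ 0.5672, -0.0887]), array([ 0.5563, -0.2322])]
[ 0.474  -0.3109  0.0297] 14.75
```

Request:
send_rows(
  plan=[
    [1,0,0,0,0],
    [1,0.014,0,0,0],
    [1,0.006,0,0,0],
    [1,0.006,0,0,0],
    [1,0.0065,0,0,0],
    [1,0,0,0,0],
    [1,-0.024,0,0,0],
    [1,0,0.046,0,0],
    [1,0,0.046,0,0],
    [1,0,0.046,0,0],
  ],
)

```text
t: 15.75
tool_pos: [0.4844, -0.1566, 0.0289]
eef_rot: [-0.001, 1.0, 0.001, 0.001]
contact_force: [1.9, 0.4, 0.7]
opening: 0.008
finger_force: 0.0
```

Request:
send_rows(
  plan=[
    [1,0,0,0,0],
    [1,0.013,0,0,0],
    [1,0.006,0,0,0],
    [1,0.006,0,0,0],
    [1,0.005,0,0,0],
    [1,0,0,0,0],
    [1,-0.024,0,0,0],
    [1,0,-0.046,0,0],
    [1,0,-0.046,0,0],
    [1,0,-0.046,0,0],
  ],
)

```text
t: 16.75
tool_pos: [0.491, -0.3011, 0.0291]
eef_rot: [-0.0, 1.0, -0.001, 0.001]
contact_force: [0.6, 0.5, 0.9]
opening: 0.006
finger_force: 0.0
```

Run:
```python
from p import *
pose(grab("top"))
```

```text
yaw -2.3 deg, n=61 edge x at y=-.23: 0.6083
 bumper [ 0.598  -0.1589] local fwd 0.0218 -> mid from right/left:  [array([ 0.5792, -0.0861]), array([ 0.5734, -0.23  ])]
 bumper [ 0.5965 -0.306 ] local fwd 0.0262 -> mid from right/left:  [array([ 0.5733, -0.233 ]), array([ 0.5674, -0.3769])]
[ 0.4894 -0.3128  0.0298] 16.8
```

Request:
send_rows(
  plan=[
    [1,0.01,0,0,0],
    [1,0.006,0,0,0],
    [1,0.005,0,0,0],
    [1,0.004,0,0,0],
    [1,0.002,0,0,0],
    [1,0,0,0,0],
    [1,-0.016,0,0,0],
    [1,0,0.046,0,0],
    [1,0,0.046,0,0],
    [1,0,0.046,0,0],
  ],
)

```text
t: 17.8
tool_pos: [0.5014, -0.1571, 0.0288]
eef_rot: [-0.001, 1.0, 0.0, 0.001]
contact_force: [0.7, 1.0, 0.4]
opening: 0.005
finger_force: 0.0
```

Request:
send_rows(
  plan=[
    [1,0.008,0,0,0],
    [1,0.006,0,0,0],
    [1,0.004,0,0,0],
    [1,0.004,0,0,0],
    [1,0,0,0,0],
    [1,0,0,0,0],
    [1,-0.017,0,0,0],
    [1,0,-0.046,0,0],
    [1,0,-0.046,0,0],
    [1,0,-0.046,0,0],
  ],
)

```text
t: 18.8
tool_pos: [0.5067, -0.2997, 0.0291]
eef_rot: [-0.001, 1.0, -0.0, 0.001]
contact_force: [0.9, 0.5, -0.1]
opening: 0.005
finger_force: 0.0
```

Run:
```python
from p import *
pose(grab("top"))
```

```text
yaw -1.2 deg, n=57 edge x at y=-.23: 0.6169
 bumper [ 0.6062 -0.1591] local fwd 0.0228 -> mid from right/left:  [array([ 0.585 , -0.0866]), array([ 0.5819, -0.2305])]
 bumper [ 0.6047 -0.3061] local fwd 0.0244 -> mid from right/left:  [array([ 0.5818, -0.2336]), array([ 0.5787, -0.3775])]
[ 0.505  -0.3117  0.0297] 18.85
```

Request:
send_rows(
  plan=[
    [1,0.008,0,0,0],
    [1,0.006,0,0,0],
    [1,0.005,0,0,0],
    [1,0.004,0,0,0],
    [1,0,0,0,0],
    [1,0,0,0,0],
    [1,-0.016,0,0,0],
    [1,0,0.046,0,0],
    [1,0,0.046,0,0],
    [1,0,0.046,0,0],
  ],
)

```text
t: 19.85
tool_pos: [0.5133, -0.1569, 0.0288]
eef_rot: [-0.001, 1.0, 0.001, 0.001]
contact_force: [0.1, -0.1, -0.3]
opening: 0.004
finger_force: 0.0
```

Request:
send_rows(
  plan=[
    [1,0.008,0,0,0],
    [1,0.006,0,0,0],
    [1,0.004,0,0,0],
    [1,0.003,0,0,0],
    [1,0,0,0,0],
    [1,0,0,0,0],
    [1,-0.017,0,0,0],
    [1,0,-0.046,0,0],
    [1,0,-0.046,0,0],
    [1,0,-0.046,0,0],
  ],
)

```text
t: 20.85
tool_pos: [0.5182, -0.2974, 0.0289]
eef_rot: [-0.003, 1.0, 0.0, 0.001]
contact_force: [0.7, -0.1, -0.2]
opening: 0.005
finger_force: 0.0
```

Run:
```python
from p import *
pose(grab("top"))
```

```text
yaw -1.5 deg, n=61 edge x at y=-.23: 0.6282
 bumper [ 0.6147 -0.1584] local fwd 0.0198 -> mid from right/left:  [array([ 0.5968, -0.0859]), array([ 0.5931, -0.2299])]
 bumper [ 0.6166 -0.3055] local fwd 0.0255 -> mid from right/left:  [array([ 0.593 , -0.2329]), array([ 0.5893, -0.3769])]
[ 0.5165 -0.3095  0.0296] 20.9
```

Request:
send_rows(
  plan=[
    [1,0.008,0,0,0],
    [1,0.006,0,0,0],
    [1,0.005,0,0,0],
    [1,0.003,0,0,0],
    [1,0,0,0,0],
    [1,0,0,0,0],
    [1,-0.016,0,0,0],
    [1,0,0.046,0,0],
    [1,0,0.046,0,0],
    [1,0,0.046,0,0],
  ],
)

```text
t: 21.9
tool_pos: [0.5232, -0.1554, 0.0287]
eef_rot: [-0.002, 1.0, 0.001, 0.0]
contact_force: [0.3, 1.1, -0.0]
opening: 0.008
finger_force: 0.0
```

Request:
send_rows(
  plan=[
    [1,0.008,0,0,0],
    [1,0.006,0,0,0],
    [1,0.004,0,0,0],
    [1,0.003,0,0,0],
    [1,0,0,0,0],
    [1,0,0,0,0],
    [1,-0.017,0,0,0],
    [1,0,-0.046,0,0],
    [1,0,-0.046,0,0],
    [1,0,-0.046,0,0],
  ],
)

```text
t: 22.9
tool_pos: [0.5286, -0.296, 0.0289]
eef_rot: [-0.003, 1.0, 0.001, 0.001]
contact_force: [-0.1, 0.0, -0.3]
opening: 0.004
finger_force: 0.0
```

Run:
```python
from p import *
pose(grab("top","top6.png",(300,140,440,290),4))
```

```text
yaw 0.2 deg, n=62 edge x at y=-.23: 0.6347
 bumper [ 0.6253 -0.1586] local fwd 0.0258 -> mid from right/left:  [array([ 0.5993, -0.0867]), array([ 0.5997, -0.2307])]
 bumper [ 0.6265 -0.3059] local fwd 0.0267 -> mid from right/left:  [array([ 0.5997, -0.234 ]), array([ 0.6001, -0.378 ])]
[ 0.5268 -0.3082  0.0296] 22.95
```

View pics/top6.png

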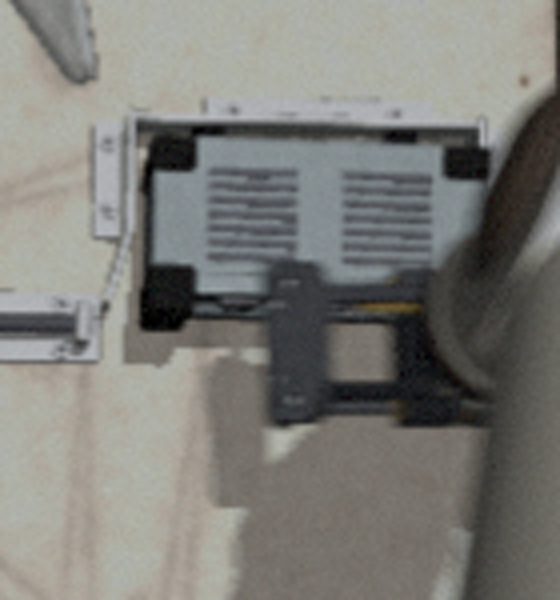

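The supply is between the cheeks, with its rear bumpers at crop (173,152) and (467,162). It is about 10 mm short of home and nearly square.

Request:
send_rows(
  plan=[
    [1,0.008,0,0,0],
    [1,0.006,0,0,0],
    [1,0.005,0,0,0],
    [1,0.003,0,0,0],
    [1,0,0,0,0],
    [1,0,0,0,0],
    [1,-0.016,0,0,0],
    [1,0,0.046,0,0],
    [1,0,0.046,0,0],
    [1,0,0.046,0,0],
  ],
)

```text
t: 23.95
tool_pos: [0.5332, -0.1546, 0.0288]
eef_rot: [-0.002, 1.0, 0.001, 0.0]
contact_force: [0.7, 1.0, 0.5]
opening: 0.004
finger_force: 0.0
```

Request:
send_rows(
  plan=[
    [1,0.008,0,0,0],
    [1,0.006,0,0,0],
    [1,0.004,0,0,0],
    [1,0.003,0,0,0],
    [1,0.001,0,0,0],
    [1,0,0,0,0],
    [1,-0.017,0,0,0],
    [1,0,-0.046,0,0],
    [1,0,-0.046,0,0],
    [1,0,-0.046,0,0],
  ],
)

```text
t: 24.95
tool_pos: [0.5397, -0.2952, 0.0289]
eef_rot: [-0.004, 1.0, 0.001, 0.001]
contact_force: [1.1, -0.1, -1.0]
opening: 0.006
finger_force: 0.0
```

Request:
send_rows(
  plan=[
    [1,0.008,0,0,0],
    [1,0.006,0,0,0],
    [1,0.004,0,0,0],
    [1,0.003,0,0,0],
    [1,0,0,0,0],
    [1,0,0,0,0],
    [1,0,0,0,0],
    [1,0,0,0,0],
    [1,0,0,0,0],
    [1,0,0,0,0],
  ],
)

```text
t: 25.95
tool_pos: [0.548, -0.2994, 0.0279]
eef_rot: [0.001, 1.0, 0.0, -0.009]
contact_force: [-27.1, -4.3, 19.6]
opening: 0.004
finger_force: 13.6
```

Run:
```python
from p import *
pose(grab("top"))
```

```text
yaw 0.7 deg, n=60 edge x at y=-.23: 0.6345
 bumper [ 0.6199 -0.3244] local fwd 0.0192 -> mid from right/left:  [array([ 0.5998, -0.2527]), array([ 0.6016, -0.3967])]
[ 0.548  -0.2995  0.0279] 26.0
```

Request:
send_rows(
  plan=[
    [1,-0.02,0,0,0],
    [1,0,0.046,0,0],
    [1,0,0.046,0,0],
    [1,0,0.046,0,0],
    [1,0,0,0,0],
    [1,0.008,0,0,0],
    [1,0.006,0,0,0],
    [1,0.004,0,0,0],
    [1,0.004,0,0,0],
    [1,0,0,0,0],
  ],
)

```text
t: 27.0
tool_pos: [0.5507, -0.1587, 0.0266]
eef_rot: [0.001, 1.0, 0.002, -0.01]
contact_force: [-24.3, 6.6, 16.3]
opening: 0.004
finger_force: 11.6
```

Request:
send_rows(
  plan=[
    [1,0,0,0,0],
    [1,0,0,0,0],
    [1,0,0,0,0],
    [1,0,0,0,0],
    [1,-0.022,0,0,0],
    [1,0,-0.046,0,0],
    [1,0,-0.046,0,0],
    [1,0,-0.046,0,0],
    [1,0,0,0,0],
    [1,0,0,0,0],
  ],
)

```text
t: 28.0
tool_pos: [0.5381, -0.3015, 0.0286]
eef_rot: [0.002, 1.0, -0.0, 0.0]
contact_force: [0.5, 0.6, -0.2]
opening: 0.005
finger_force: 0.0
```

Run:
```python
from p import *
pose(grab("top"))
```

```text
yaw 0.2 deg, n=68 edge x at y=-.23: 0.6347
[ 0.5385 -0.299   0.0284] 28.05
```

Request:
send_rows(
  plan=[
    [1,0.008,0,0,0],
    [1,0.006,0,0,0],
    [1,0.004,0,0,0],
    [1,0.002,0,0,0],
    [1,0,0,0,0],
    [1,0,0,0,0],
    [1,0,0,0,0],
    [1,0,0,0,0],
    [1,0,0,0,0],
    [1,0,0,0,0],
  ],
)

```text
t: 29.05
tool_pos: [0.5479, -0.2971, 0.0274]
eef_rot: [0.001, 1.0, 0.002, -0.01]
contact_force: [-26.3, 3.2, 18.4]
opening: 0.006
finger_force: 13.2
```

Request:
send_rows(
  plan=[
    [1,-0.02,0,0,0],
    [1,0,0.046,0,0],
    [1,0,0.046,0,0],
    [1,0,0.046,0,0],
    [1,0,0,0,0],
    [1,0.008,0,0,0],
    [1,0.006,0,0,0],
    [1,0.004,0,0,0],
    [1,0.002,0,0,0],
    [1,0,0,0,0],
  ],
)

```text
t: 30.05
tool_pos: [0.5509, -0.1602, 0.0271]
eef_rot: [0.001, 1.0, 0.001, -0.008]
contact_force: [-17.0, 4.8, 12.4]
opening: 0.004
finger_force: 9.1
```

Request:
send_rows(
  plan=[
    [1,-0.025,0,0,0],
    [1,-0.02,0,0,0],
    [1,0,0,0.035,0],
    [1,0,0,0.04,0],
    [1,0,0,0.035,0],
    [1,0.008,0.035,0,0],
    [1,0.01,0.035,0,0],
    [1,0.01,0.035,0,0],
    [1,0.01,0.035,0,0],
    [1,0,0,0,0],
  ],
)

```text
t: 31.05
tool_pos: [0.554, -0.0147, 0.1393]
eef_rot: [-0.003, 1.0, 0.002, 0.001]
contact_force: [-0.2, 0.1, -0.4]
opening: 0.003
finger_force: 0.0
```

Run:
```python
from p import *
T=grab("top","top7.png",(270,140,440,290),4); pose(T)
for p in [(280,185),(274,188)]: print(plane(T,p,.05))
```

```text
yaw 0.2 deg, n=58 edge x at y=-.23: 0.6347
[ 0.5532 -0.0181  0.1391] 31.1
[ 0.62259389 -0.03881789  0.05      ]
[ 0.61656564 -0.02694633  0.05      ]
```

View pics/top7.png

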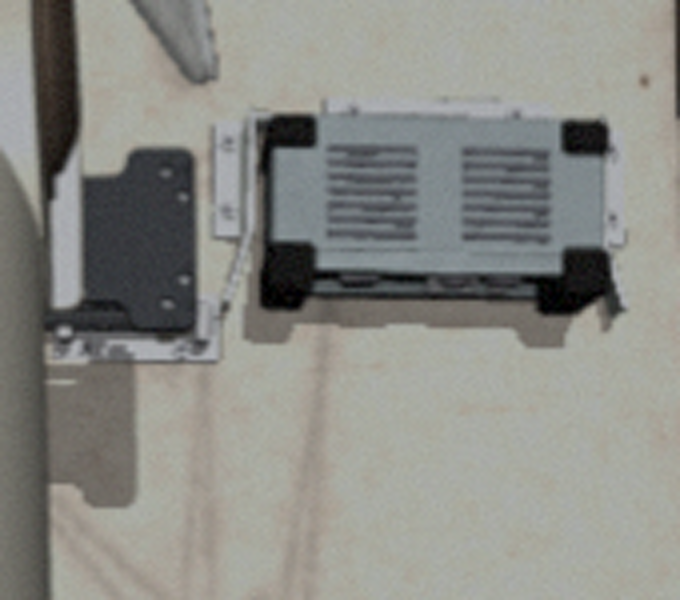

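The supply stands square between the cheeks against the rear stop, from crop (265,115) to (610,310). The gripper is over the bolt, left of the knob. I'll descend and shoot it.

Request:
send_rows(
  plan=[
    [1,0,0,-0.03,0],
    [1,0,0,-0.03,0],
    [1,0,0,-0.025,0],
    [1,0,0,-0.013,0],
    [1,0,0,0,0],
    [1,0,-0.006,0,0],
    [1,0,-0.006,0,0],
    [1,0,-0.006,0,0],
    [1,0,-0.006,0,0],
    [1,0,0,0,0],
  ],
)

```text
t: 32.1
tool_pos: [0.5518, -0.0458, 0.0414]
eef_rot: [0.001, 1.0, -0.0, 0.001]
contact_force: [-0.7, -0.5, -0.1]
opening: 0.004
finger_force: 0.0
```

Request:
send_rows(
  plan=[
    [1,0,-0.005,0,0],
    [1,0,-0.005,0,0],
    [1,0,-0.005,0,0],
    [1,0,-0.005,0,0],
    [1,0,-0.005,0,0],
    [1,0,-0.005,0,0],
    [1,0,-0.005,0,0],
    [1,0,0,0,0],
    [1,0,0,0,0],
    [1,0,0,0,0],
  ],
)

```text
t: 33.1
tool_pos: [0.5511, -0.0799, 0.0405]
eef_rot: [0.0, 1.0, -0.0, -0.0]
contact_force: [-0.2, 0.8, -0.7]
opening: 0.002
finger_force: 0.0
```

Request:
send_rows(
  plan=[
    [1,0,-0.002,0,0],
    [1,0,-0.002,0,0],
    [1,0,-0.002,0,0],
    [1,0,-0.002,0,0],
    [1,0,-0.002,0,0],
    [1,0,-0.002,0,0],
    [1,0,0,0,0],
    [1,0,0,0,0],
    [1,0,0,0,0],
    [1,0,0,0,0],
  ],
)

```text
t: 34.1
tool_pos: [0.5511, -0.0883, 0.0406]
eef_rot: [-0.001, 1.0, 0.002, -0.0]
contact_force: [-1.4, 8.5, 1.1]
opening: 0.004
finger_force: 4.0
```

Request:
send_rows(
  plan=[
    [1,0,-0.002,0,0],
    [1,0,-0.002,0,0],
    [1,0,0,0,0],
    [1,0,0,0,0],
    [1,0,0,0,0],
    [1,0,0,0,0],
    [1,0,0,0,0],
    [1,0,0,0,0],
    [1,0,0,0,0],
    [1,0,0,0,0],
  ],
)

```text
t: 35.1
tool_pos: [0.551, -0.0887, 0.0405]
eef_rot: [-0.003, 1.0, 0.003, -0.001]
contact_force: [-1.2, 14.6, 1.4]
opening: 0.003
finger_force: 7.5
```

Request:
send_rows(
  plan=[
    [1,0,0.02,0,0],
    [1,0,0.01,0.01,0],
    [1,0,0,0.035,0],
    [1,0,0,0.04,0],
    [1,0,0,0.04,0],
    [1,-0.02,0.04,0.01,0],
    [1,-0.02,0.04,0,0],
    [1,-0.02,0.04,0,0],
    [1,-0.02,0.04,0,0],
    [1,0,0,0,0],
  ],
)

```text
t: 36.1
tool_pos: [0.4689, 0.1001, 0.1768]
eef_rot: [-0.004, 1.0, 0.001, 0.0]
contact_force: [-0.0, -0.2, 0.6]
opening: 0.007
finger_force: 0.0
```

Run:
```python
from p import *
T=grab("top"); pose(T); S=grab("scene")
a=cv2.resize(T["pixels"][150:250,280:430,::-1],(600,400),interpolation=2)
cv2.imwrite("pics/fin.png",a)
```

```text
yaw 0.2 deg, n=71 edge x at y=-.23: 0.6347
 bumper [ 0.5609 -0.218 ] local fwd -0.0387 -> mid from right/left:  [array([ 0.5994, -0.1459]), array([ 0.5998, -0.2899])]
[0.4705 0.097  0.1768] 36.15
```

View pics/fin.png

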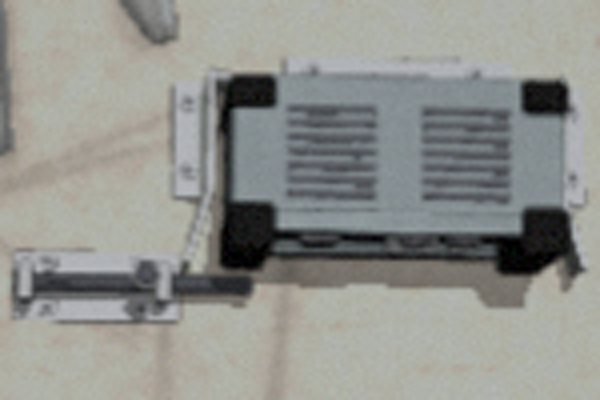

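The bolt rod now reaches across the left bumper, with its tip at crop (252,285), and pushed firmly against its stop. The supply is square and home, so I'm handing in.

```bash
python3 -c "
from plant import hand_in
print(hand_in())"
```

```text
the job is handed in; nothing more can be done
None
```

I drew the bolt, walked the supply in on its bumpers until it stood square against both buffers, shot the bolt fully across in front of it, and handed the job in at about 36 s; no verdict came back.

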